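Rake the mash tun's support bars into parallel rows

ROBOT

A 6-joint arm with a two-finger parallel gripper is mounted at the origin on the work surface. World frame = base frame: x ahead of the robot, y to its left, z up, the work surface at z = 0. Lengths are in mm, angles in rad, forces in N, time in s.
With the tool pointing down it reaches from about 375 to 900 mm from the base axis. Payload 3.1 kg.
Tool frame: the origin (TCP) lies at the very end of the fingers, on their centre line; the grasp point (between the pads) lies 19 mm behind it (r.hold_point_z is the distance from the TCP to the grasp point, in mm); z points along the fingers, y is the line along which they close (so a half turn about z gives the same grasp; the last joint's range is limited). The gripper opens to 85 mm and grips with 20 to 120 N. Pads are 22 mm wide; open, the fingers measure 114 mm over their backs; the gripper's body (76 mm by 85 mm) begins 54 mm behind the grasp point. The pads swing forward as they close: fully open they stand 13 mm farther back than shut.
Start: joints at [-1.379, 0.527, 1.433, -0, 1.181, -0.178], TCP at [225.914, -582.717, 231.31] pointing down, gripper open.
Joint ranges: [-3.08, 3.08], [-0.75, 2.2], [0.22, 2.44], [-1.43, 4.57], [0, 2.65], [-2.85, 2.85]. Speed limits (rad/s): [2.79, 2.79, 3.14, 3.14, 3.14, 3.14].

INTERFACE

Orientations are given as a unit quaternion [w, x, y, z].
In Python, from workcell import r gives the robot as it stands.
- The arm moves only by the tool jog_arm, never from a script. Its arguments are lists of equal length, an entry for each row: "slide": the shift along the world's x, y, z in m, a list of three; "twist": the turn about the world's z in degrees. In form: {"slide": [[dx, dy, dz], ...], "twist": [twist, ...]}. A call has 1 to 10 rows; each row is the pose to reach, as a shift and turn from the pose commanded when the call began; what a row does not reach only later rows make up. A row lasts 1/12 s, in which the tool goes at most 41.7 mm and 7.16 degrees, less where a joint would pass 70% of its speed; a pose out of reach is approached as far as the arm can. A call with a gripper value outside its range is refused whole. "gripper" is the closure in counts, from 0 (fully open) to 255 (shut), set as the call begins (left out, the last holds). The fingers move at their own pace and stop on an object; the grip force is fixed at half the most. Time passes only in rows, so rows that repeat a pose let the fingers close. It gives the time, the measured TCP pose, the force, the opening and the grip force at its end, in the units of the state.
- r.get_obs(): the state, without advancing time (a new reading comes with each control period).
- r.camera(name): name is "side" or "top"; returns a dict with "img" (420x560x3 uint8, red, green, blue), "fx", "fy", "cx", "cy" (pixels), "k1" (the pictures are not rectified: a ray, as slopes to the right and down, at radius r is drawn at 1 + k1 r^2 times it, then the intrinsics apply), "R" (3x3) and "t" (3): a world point X has camera coordinates R X + t. Camera axes: x right, y down, z forward; pixel columns grow to the right and rows downward; lengths in mm; the calibration is good to about 2 mm. A picture is of the moment at which its call begins. There is no depth.
- r.close_job(): hands the job in; it is judged then, once.
The state is a dict: "clock": time; "joint_pos": joint angles; "qvel": joint speeds; "tau": joint torques, N m; "position": TCP position; "tool_rot": TCP orientation; "force": force on the tool from outside, world axes, zero at the start; "ft_torque": the same for the moment, N m; "gripper_width": finger opening in mm; "gripper_force": force on a finger pad.
Only numpy, scipy, OpenCV 4.12 (cv2) and the standard library are available. Lean on these libraries where they do the work, as an engineer would, in place of code of your own. Each camera call takes 0.05 s, during which the arm holds its last target. There are 200 camera calls.

TASK

Pick up the metal hand rake with the tines and comb the three loose bars on the black mat together, so that they lie flat, parallel to one another and close side by side. Move the bars with the rake only, never with the gripper or arm. Then stand the rake on its tines again on the bench beside the mat, well clear of the bars.

Things in the scene. Friction and masses are not known exactly. Their poses are not given: they have to be found in the camera images.
- rake: Sizes in mm. Hand rake, 0.42 kg, beside the mat, handle roughly to the robot. Dark steel plate 56 (x) by 186 (y), 38-48 above tine tips; 2 rows (x=+-23) of 8 tines, d 8, 25 apart. White handle 22x22 along x from -145 (free end) to +25, centreline 85 above tips, 26 free below; neck at x=0, 18 wide. Mass centre near x=-5. Origin: between the tines at tip level, under the neck; x away from the free end, z up. The scraper (solid block) is not it.
- bar_a: flat-sided bare metal bar, 140 mm long, 18 wide, 12 high, one of three alike, 0.08-0.17 kg, flat on a fixed black rubber mat (3 thick, 340 by 240). Origin: centre of its underside; x along its length, y across, z up. Its length starts within 45 degrees of world y; starts slanted, nearest to or farthest from the robot.
- bar_b: flat-sided bare metal bar, 140 mm long, 18 wide, 12 high, one of three alike, 0.08-0.17 kg, flat on a fixed black rubber mat (3 thick, 340 by 240). Origin: centre of its underside; x along its length, y across, z up. Its length starts within 45 degrees of world y; starts slanted the other way, opposite bar_a on the other side of bar_c.
- bar_c: flat-sided bare metal bar, 140 mm long, 18 wide, 12 high, one of three alike, 0.08-0.17 kg, flat on a fixed black rubber mat (3 thick, 340 by 240). Origin: centre of its underside; x along its length, y across, z up. Its length starts within 45 degrees of world y; starts between the other two.
Not all that is in view belongs to the job. What is shaped like the bar_b but brown or purple is not meant.

How it is judged (in metres and radians):
On the way, in this order (a step that is already met when the one before it is completed fails the run):
1. the rake is picked up (height (world z) of rake above 0.02 m), for 0.1 s.
2. the rake pushes a bar ((contact force between rake and bar_a above 0.05 N or contact force between rake and bar_b above 0.05 N or contact force between rake and bar_c above 0.05 N)), for 0.05 s.
At the end, for the whole second after the job is handed in: All three bars lie flat on the mat or bench at rest, any two of them parallel within 12 degrees, with centres no more than 65 mm apart across the bars and 90 mm along them; the rake stands upright on its tines on the bench at rest, its origin more than 120 mm from the centre of every bar (angle between the x axis of bar_a and the x axis of bar_b, either way round below 0.21 rad and x of bar_b in the frame of bar_a between -0.09 and 0.09 m and y of bar_b in the frame of bar_a between -0.065 and 0.065 m and angle between the x axis of each of bar_a, bar_b and the x axis of bar_c, either way round below 0.21 rad and x of bar_c in the frame of bar_a between -0.09 and 0.09 m and y of bar_c in the frame of bar_a between -0.065 and 0.065 m and x of bar_c in the frame of bar_b between -0.09 and 0.09 m and y of bar_c in the frame of bar_b between -0.065 and 0.065 m and height (world z) of each of bar_a, bar_b, bar_c below 0.01 m and angle between each of bar_a, bar_b, bar_c's own z axis and vertical below 0.2 rad and linear speed of each of bar_a, bar_b, bar_c, rake below 0.02 m/s and horizontal distance between rake and bar_a above 0.12 m and horizontal distance between rake and bar_b above 0.12 m and horizontal distance between rake and bar_c above 0.12 m and height (world z) of rake below 0.012 m and angle between rake's own z axis and vertical below 0.15 rad); the robot touches nothing.
It fails at once if the gripper or arm touches a bar (contact force between any of the fingers, the arm and bar_a above 0.5 N or contact force between any of the fingers, the arm and bar_b above 0.5 N or contact force between any of the fingers, the arm and bar_c above 0.5 N).
It also fails if it takes over 64 s, if anything falls off the work surface, if the arm or the gripper's body presses on something with over 40 N, if the wrist force passes 120 N, or if a joint passes its speed limit or range.

## Working session

There is one attempt and no reset: what is moved stays moved. The work goes in short steps, Python scripts to look and compute and a tool call to move; the robot and the scene stay as the last step left them, time stands still between calls to the robot, and variables do not carry over. Pictures are saved under pics/ and viewed, at most 10 in all, crops included, and the job is handed in when it is done.

Besides the shell and the picture viewer there is one more tool, called after "Request:" in YAML: its name, and indented under it one key for each argument. jog_arm: Moves the arm, as the interface text tells. Its arguments: {"type":"object","properties":{"slide":{"type":"array","items":{"type":"array","items":{"type":"number"}}},"twist":{"type":"array","items":{"type":"number"}},"gripper":{"type":"number"}},"required":["slide","twist"]}

```bash
mkdir -p pics; cat > h.py <<'E'
import numpy as np, cv2
from workcell import r
def cast(c,u,v,z):
    xd=np.array([(u-c["cx"])/c["fx"],(v-c["cy"])/c["fy"]]); s=xd.copy()
    for _ in range(20): s=xd/(1+c["k1"]*(s@s))
    R=np.array(c["R"]);t=np.array(c["t"])
    d=R.T@np.array([s[0],s[1],1.]); o=-R.T@t
    return o+d*(z-o[2])/d[2]
def proj(c,X):
    p=np.array(c["R"])@np.array(X,float)+np.array(c["t"]); s=p[:2]/p[2]; s=s*(1+c["k1"]*(s@s))
    return s[0]*c["fx"]+c["cx"], s[1]*c["fy"]+c["cy"]
def snap(name,fn):
    c=r.camera(name); cv2.imwrite("pics/"+fn,c["img"][:,:,::-1]); return c
E
python3 - <<'E'
from h import *
a=snap("top","t0.png"); b=snap("side","s0.png")
for c in(a,b): print(c["fx"],c["k1"],-np.array(c["R"]).T@c["t"])
print(r.get_obs())
E
```

```text
392.52587003412515 0.012478713697406012 [405.16077922  16.34916586 987.70337937]
422.2770211745039 -0.008413337712091122 [327.14564698 625.59306513 767.38123966]
{'clock': 0.1, 'joint_pos': array([-1.37950588e+00,  5.28399959e-01,  1.43379833e+00,  1.71445004e-05,
        1.18140535e+00, -1.78488123e-01]), 'qvel': array([-0.0009585 , -0.0029105 , -0.00154968, -0.00180237, -0.0002226 ,
        0.00174939]), 'tau': array([ 2.51437058e-07, -4.43305492e+01, -1.78586698e+01, -2.68471049e-04,
        3.90601621e-03,  1.82888363e-05]), 'position': array([ 225.79241797, -582.08352273,  230.40735294]), 'tool_rot': array([-1.00552555e-03,  9.82956713e-01,  1.83834409e-01,  1.49079990e-06]), 'force': array([-0.06614617, -0.04471302,  0.91638971]), 'ft_torque': array([0.03263252, 0.00986655, 0.00964699]), 'gripper_force': 0.0, 'gripper_width': 85.27651033026075}
```

View pics/t0.png

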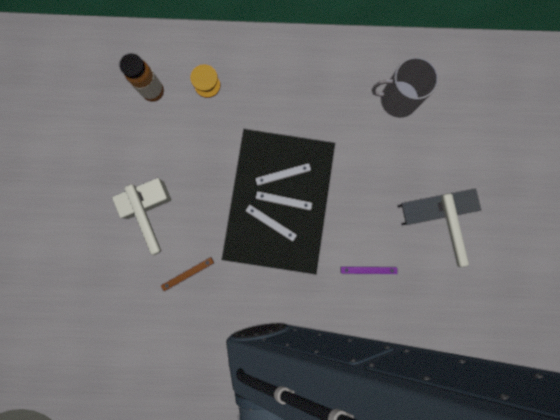

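View pics/s0.png

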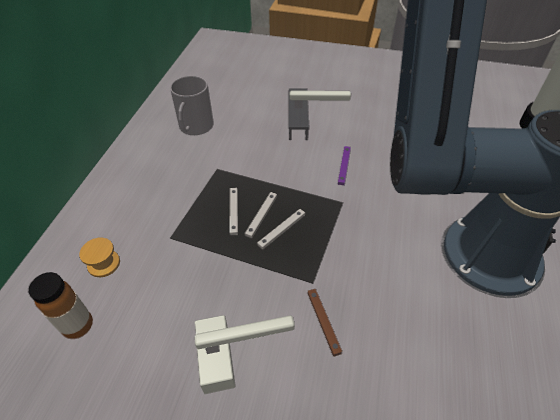

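The top view shows the three bars on the mat at pixels (283,174), (284,201) and (271,223). The tined rake is on the right, with its plate near (440,205) and its handle running (450,198) to (463,265). The scraper on the left is a decoy.

```bash
cat >> h.py <<'E'
def rects(c,mask,z,amin):
    out=[]
    for k in cv2.findContours(mask.astype(np.uint8)*255,cv2.RETR_EXTERNAL,cv2.CHAIN_APPROX_NONE)[0]:
        if cv2.contourArea(k)<amin: continue
        P=np.array([cast(c,*p[0],z)[:2] for p in k],np.float32)
        (x,y),(w,h),a=cv2.minAreaRect(P)
        if w<h: w,h,a=h,w,a+90
        out.append([round(float(q),1) for q in (x,y,w,h,(a+90)%180-90)])
    return out
def bars(c):
    g=c["img"].min(2); m=np.zeros(g.shape,bool); m[140:262,228:330]=g[140:262,228:330]>100
    return rects(c,m,15,60)
def handle(c,z=96,box=(180,280,400,500)):
    i=c["img"].astype(int); a,b,d,e=box; m=np.zeros(i.shape[:2],bool)
    s=i[a:b,d:e]; m[a:b,d:e]=(s.min(2)>140)&(s[...,0]-s[...,2]>12)
    return rects(c,m,z,100)
E
python3 - <<'E'
from h import *
c=r.camera("top")
print("bars",bars(c)); print("handle",handle(c))
g=c["img"].astype(int); m=np.zeros(g.shape[:2],bool); m[170:240,395:490]=g[170:240,395:490].max(2)<85
print("plate",rects(c,m,48,100))
m=np.zeros(g.shape[:2],bool); m[110:290,210:350]=g[110:290,210:350].max(2)<60
print("mat",rects(c,cv2.morphologyEx(m.astype(np.uint8),cv2.MORPH_CLOSE,np.ones((15,15))),3,3000))
print(g[215,470],g[240,457], g[230,458],g[260,300])
E
```

```text
bars [[466.6, 43.1, 139.8, 19.3, 58.9], [522.9, 12.7, 140.5, 19.3, 80.0], [467.7, -89.4, 184.3, 24.7, 1.0], [589.9, 16.9, 140.2, 19.5, -72.5], [577.8, 138.6, 190.2, 30.3, 2.4]]
handle []
plate [[504.8, -321.5, 109.2, 53.3, -77.4], [529.7, -429.0, 55.7, 51.6, -77.0]]
mat [[525.0, 24.6, 335.4, 235.5, -7.0]]
[133 132 135] [185 184 175] [180 180 170] [29 30 25]
```

```bash
sed -i 's/(s.min(2)>140)&(s\[...,0\]-s\[...,2\]>12)/(s.min(2)>155)\&(s[...,0]-s[...,2]>5)/' h.py
python3 - <<'E'
from h import *
c=r.camera("top"); print("handle",handle(c))
b=r.camera("side"); i=b["img"].astype(int)
print("side",handle(b,96,(85,108,285,355)))
E
```

```text
handle [[458.3, -381.1, 163.4, 16.0, 13.0]]
side [[456.9, -371.1, 165.7, 14.3, 13.4]]
```

Request:
jog_arm:
  slide:
    - [0.03,0.024,0]
    - [0.06,0.048,0]
    - [0.09,0.072,0]
    - [0.12,0.096,0]
    - [0.15,0.12,0]
    - [0.18,0.144,0]
    - [0.21,0.168,-0.01]
    - [0.24,0.19,-0.03]
    - [0.266,0.21,-0.06]
    - [0.266,0.21,-0.09]
  twist: [-1,-2,-3,-4,-5,-6,-7,-8,-8.4,-8.4]
  gripper: 0

```text
clock: 1.08
position: [497.0, -369.8, 142.1]
tool_rot: [0.002, 0.994, 0.114, 0.003]
force: [0.1, -0.4, -0.6]
gripper_width: 85.7
gripper_force: 0.0
```

```bash
python3 - <<'E'
from h import *
b=snap("side","s1.png"); o=r.get_obs(); print(o["position"],o["tool_rot"],o["qvel"].round(3)); cv2.imwrite("pics/s1.png",cv2.resize(b["img"][20:200,220:460,::-1],None,fx=3,fy=3))
E
```

```text
[ 491.8064858  -367.2961817   134.25883667] [-0.00422987  0.99351281  0.11361043 -0.00266036] [-0.06  -0.02   0.041 -0.033  0.177 -0.024]
```

View pics/s1.png

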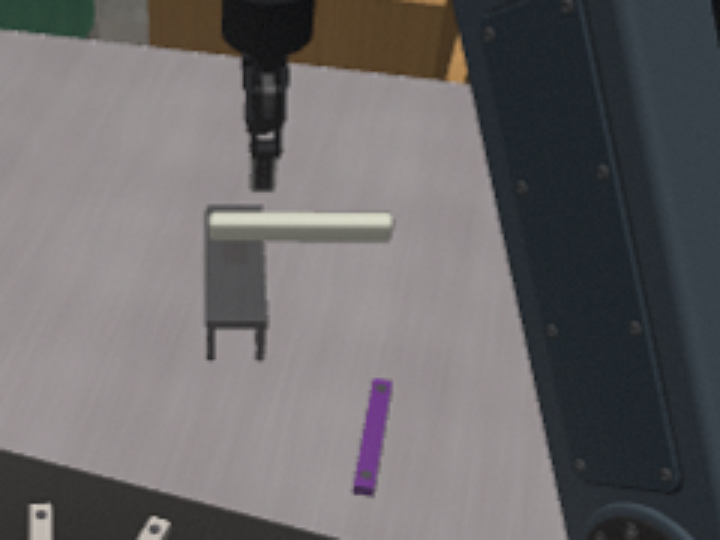

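The fingers (crop pixel 262,170) are over the handle, just behind the neck. Next I descend and grip.

Request:
jog_arm:
  slide:
    - [0,0,0]
    - [0,0,0]
    - [0,0,-0.02]
    - [0,0,-0.04]
    - [0,0,-0.06]
    - [0,0,-0.075]
    - [0,0,-0.075]
    - [0,0,-0.075]
    - [0,0,-0.075]
  twist: [0,0,0,0,0,0,0,0,0]

```text
clock: 1.88
position: [492.5, -374.8, 68.6]
tool_rot: [0.002, 0.994, 0.111, 0.001]
force: [-0.3, 0.3, 0.3]
gripper_width: 85.5
gripper_force: 0.0
```

Request:
jog_arm:
  slide:
    - [0,0,0]
    - [0,0,0]
    - [0,0,0]
    - [0,0,0]
    - [0,0,0]
    - [0,0,0]
    - [0,0,0]
    - [0,0,0]
    - [0,0,0]
    - [0,0,0]
  twist: [0,0,0,0,0,0,0,0,0,0]
  gripper: 255

```text
clock: 2.72
position: [492.2, -373.1, 66.9]
tool_rot: [0.0, 0.994, 0.111, 0.0]
force: [-1.5, -0.0, 6.1]
gripper_width: 21.0
gripper_force: 59.8
```

Request:
jog_arm:
  slide:
    - [0,0,0.01]
    - [0,0,0.025]
    - [0,0,0.045]
    - [0,0,0.065]
    - [0,0,0.08]
    - [0,0,0.08]
    - [0,0,0.08]
  twist: [0,0,0,0,0,0,0]

```text
clock: 3.3
position: [491.8, -372.3, 146.2]
tool_rot: [-0.0, 0.994, 0.111, -0.0]
force: [-0.9, -0.1, -3.6]
gripper_width: 21.0
gripper_force: 59.4
```

Request:
jog_arm:
  slide:
    - [0.008,0.02,0]
    - [0.02,0.055,0]
    - [0.033,0.09,0]
    - [0.046,0.125,0]
    - [0.058,0.16,0]
    - [0.07,0.195,0]
    - [0.083,0.23,0]
    - [0.096,0.265,0]
    - [0.109,0.3,0]
    - [0.121,0.335,0]
  twist: [-1,-2,-3,-4.5,-6,-7.5,-9,-10.5,-12,-12.8]

```text
clock: 4.13
position: [611.7, -35.4, 143.9]
tool_rot: [-0.001, 1.0, -0.001, -0.002]
force: [0.6, -0.5, -4.1]
gripper_width: 20.6
gripper_force: 59.4
```

Request:
jog_arm:
  slide:
    - [0.013,0.035,0]
    - [0.022,0.06,0]
    - [0.022,0.06,0]
    - [0.022,0.06,0]
    - [0.022,0.06,0]
    - [0.022,0.06,0]
  twist: [0,0,0,0,0,0]

```text
clock: 4.63
position: [633.7, 21.3, 145.0]
tool_rot: [-0.0, 1.0, -0.001, -0.001]
force: [0.1, -0.2, -3.1]
gripper_width: 21.0
gripper_force: 59.7
```

```bash
python3 - <<'E'
from h import *
b=snap("side","s2.png"); o=r.get_obs(); print(o["position"],o["tool_rot"],o["force"])
E
```

```text
[633.99953877  21.01266862 145.41404823] [-2.10290847e-05  9.99998910e-01 -9.78179835e-04 -1.10544620e-03] [-0.4338321  -0.18933163 -4.39320929]
```

View pics/s2.png

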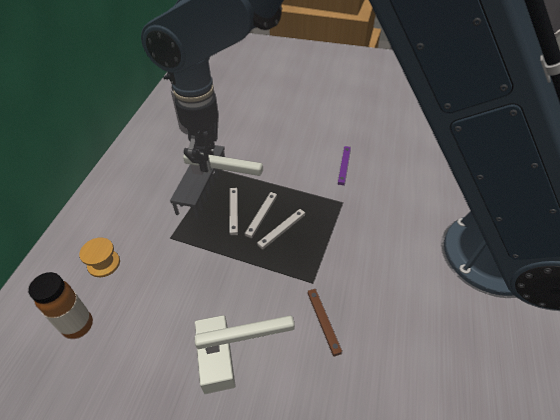

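The rake is level and clear beyond the far bar, with its plate near pixel (195,187). I lower it and then pull toward the robot.

Request:
jog_arm:
  slide:
    - [0,0,-0.02]
    - [0,0,-0.045]
    - [0,0,-0.062]
    - [0,0,-0.072]
    - [0,0,-0.072]
    - [0,0,-0.072]
    - [0,0,-0.072]
  twist: [0,0,0,0,0,0,0]

```text
clock: 5.27
position: [636.0, 21.6, 75.4]
tool_rot: [0.0, 1.0, -0.0, 0.001]
force: [0.5, 0.3, -3.4]
gripper_width: 20.8
gripper_force: 59.6
```

Request:
jog_arm:
  slide:
    - [-0.008,0,0]
    - [-0.016,0,0]
    - [-0.024,0,0]
    - [-0.032,0,0]
    - [-0.04,0,0]
    - [-0.048,0,0]
    - [-0.056,0,0]
    - [-0.064,0,0]
    - [-0.072,0,0]
    - [-0.08,0,0]
  twist: [0,0,0,0,0,0,0,0,0,0]

```text
clock: 6.1
position: [555.3, 22.2, 74.8]
tool_rot: [0.0, 1.0, -0.0, 0.001]
force: [2.8, 0.0, -2.1]
gripper_width: 20.9
gripper_force: 59.9
```

```bash
python3 - <<'E'
from h import *
b=snap("side","s3.png"); cv2.imwrite("pics/s3.png",cv2.resize(b["img"][100:300,130:380,::-1],None,fx=3,fy=3))
E
```

```text
(no output)
```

View pics/s3.png

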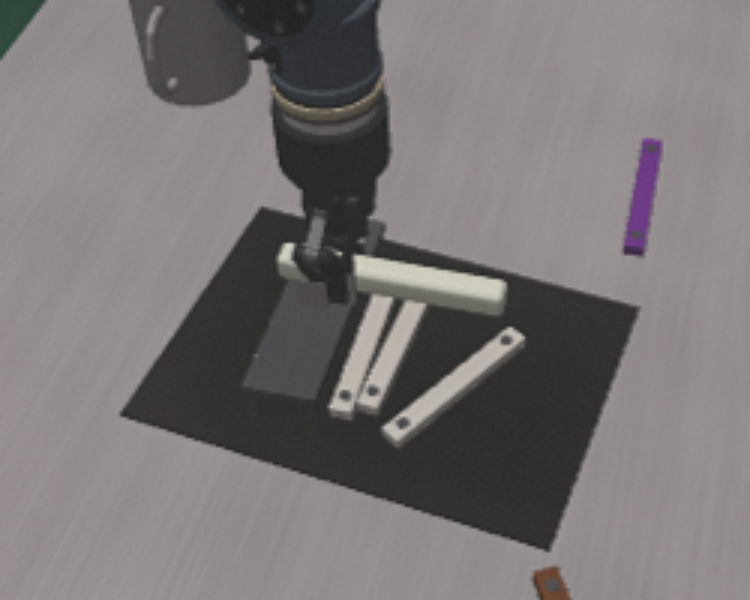

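The sweep is working: the far bar has aligned with the tines, the middle bar is nearly against it, and the near bar (450,385) is still slanted. I continue pulling.

Request:
jog_arm:
  slide:
    - [-0.008,0,0]
    - [-0.016,0,0]
    - [-0.024,0,0]
    - [-0.032,0,0]
    - [-0.04,0,0]
    - [-0.048,0,0]
    - [-0.056,0,0]
    - [-0.064,0,0]
    - [-0.072,0,0]
    - [-0.08,0,0]
  twist: [0,0,0,0,0,0,0,0,0,0]

```text
clock: 6.98
position: [474.3, 22.2, 74.4]
tool_rot: [0.0, 1.0, -0.0, 0.0]
force: [2.8, -1.4, -3.8]
gripper_width: 21.2
gripper_force: 59.8
```

```bash
python3 - <<'E'
from h import *
b=snap("side","s4.png"); cv2.imwrite("pics/s4.png",cv2.resize(b["img"][100:300,130:380,::-1],None,fx=3,fy=3))
E
```

```text
(no output)
```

View pics/s4.png

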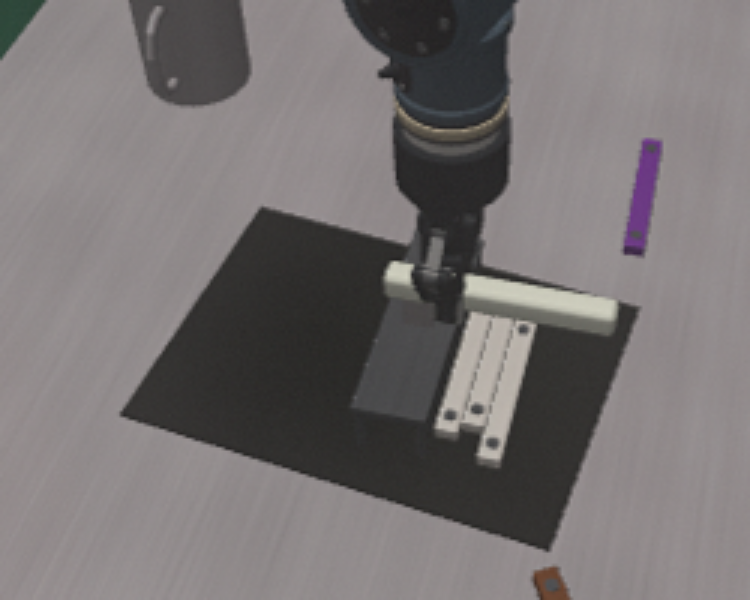

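All three bars now lie parallel and touching (crop pixels 440–535 by 315–465). I back off, lift, and return the rake to its free spot on the bench.

Request:
jog_arm:
  slide:
    - [0.005,0,0]
    - [0.015,0,0]
    - [0.025,0,0]
    - [0.025,0,0.02]
    - [0.025,0,0.05]
    - [0.025,0,0.07]
    - [0.025,0,0.07]
  twist: [0,0,0,0,0,0,0]

```text
clock: 7.62
position: [504.0, 21.9, 147.7]
tool_rot: [0.001, 1.0, 0.0, 0.004]
force: [1.7, -0.9, -3.9]
gripper_width: 21.1
gripper_force: 60.1
```

Request:
jog_arm:
  slide:
    - [0,-0.015,0]
    - [0,-0.05,0]
    - [0,-0.085,0]
    - [0,-0.12,0]
    - [0,-0.155,0]
    - [0,-0.19,0]
    - [0,-0.225,0]
    - [0,-0.26,0]
    - [0,-0.295,0]
    - [0,-0.33,0]
  twist: [1,2,3,4.5,6,7.5,9,10.5,12,12.8]

```text
clock: 8.45
position: [499.4, -309.2, 142.4]
tool_rot: [-0.001, 0.994, 0.112, -0.001]
force: [0.0, 0.7, -4.1]
gripper_width: 20.9
gripper_force: 60.1
```

Request:
jog_arm:
  slide:
    - [0,-0.03,0]
    - [0,-0.055,0]
    - [0,-0.065,0]
    - [0,-0.065,0]
    - [0,-0.065,0]
    - [0,-0.065,-0.02]
    - [0,-0.065,-0.045]
    - [0,-0.065,-0.06]
    - [0,-0.065,-0.066]
    - [0,-0.065,-0.066]
  twist: [0,0,0,0,0,0,0,0,0,0]

```text
clock: 9.28
position: [498.9, -369.4, 76.2]
tool_rot: [-0.003, 0.994, 0.112, -0.002]
force: [-0.8, 0.2, -3.8]
gripper_width: 21.0
gripper_force: 60.0
```

Request:
jog_arm:
  slide:
    - [0,0,0]
    - [0,0,-0.003]
    - [0,0,-0.006]
    - [0,0,-0.008]
    - [0,0,-0.01]
    - [0,0,-0.011]
    - [0,0,-0.012]
    - [0,0,-0.012]
    - [0,0,-0.012]
    - [0,0,-0.012]
  twist: [0,0,0,0,0,0,0,0,0,0]

```text
clock: 10.12
position: [499.7, -372.8, 66.9]
tool_rot: [0.0, 0.994, 0.111, -0.0]
force: [-3.0, 1.1, 2.8]
gripper_width: 21.3
gripper_force: 61.0
```

The force has changed from −3.8 to +2.8 N, so the tines are resting on the bench. I release and rise.

Request:
jog_arm:
  slide:
    - [0,0,0]
    - [0,0,0]
    - [0,0,0]
    - [0,0,0]
    - [0,0,0]
    - [0,0,0]
    - [0,0,0]
    - [0,0,0]
    - [0,0,0]
    - [0,0,0]
  twist: [0,0,0,0,0,0,0,0,0,0]
  gripper: 0

```text
clock: 10.95
position: [499.9, -372.7, 66.3]
tool_rot: [-0.0, 0.994, 0.111, -0.0]
force: [0.0, -0.3, -0.5]
gripper_width: 85.2
gripper_force: 0.0
```

Request:
jog_arm:
  slide:
    - [0,0,0.015]
    - [0,0,0.035]
    - [0,0,0.06]
    - [0,0,0.09]
    - [0,0,0.12]
    - [0,0,0.15]
    - [0,0,0.15]
    - [0,0,0.15]
    - [0,0,0.15]
    - [0,0,0.15]
  twist: [0,0,0,0,0,0,0,0,0,0]

```text
clock: 11.78
position: [499.1, -371.8, 214.7]
tool_rot: [-0.001, 0.994, 0.111, -0.001]
force: [-0.0, 0.1, -0.7]
gripper_width: 85.4
gripper_force: 0.0
```

```bash
python3 - <<'E'
from h import *
c=r.camera("top"); b=snap("side","s5.png"); print(bars(c),handle(c),r.get_obs()["gripper_width"])
E
```

```text
[[442.0, 23.9, 167.9, 55.7, -89.9], [469.8, -101.3, 193.8, 26.8, -7.0], [575.3, 138.5, 195.2, 30.3, 2.4]] [] 85.54339963107971
```

View pics/s5.png

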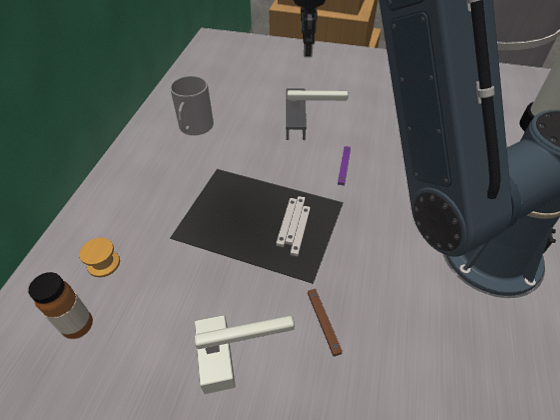

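The bars form one tight parallel block, 55.7 mm wide, at pixel (295,225). The rake stands upright on its tines at (300,112), well clear of them, and the gripper is away from everything.

```bash
python3 -c "
from workcell import r
print(r.close_job())"
```

```text
the job is handed in; nothing more can be done
None
```

The three bars were raked flat, parallel and touching on the mat, the rake was put back standing on its tines on the bench about 390 mm from them, and the job was handed in at about 12 s; the judge gave no verdict.

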